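# Nip a spacer ring in the bench gauge with its thumbwheel

### The arm

A 6-joint arm with a two-finger parallel gripper is mounted at the origin on the work surface. World frame = base frame: x ahead of the robot, y to its left, z up, the work surface at z = 0. Lengths are in mm, angles in degrees, forces in N, time in s.
With the tool pointing down it reaches from about 275 to 725 mm from the base axis. Payload 5.6 kg.
Tool frame: the origin (TCP) lies on the centre line of the jaws, within the pads' length; the fingertips stand env.finger_overhang ahead of it and the grasp point (between the pads) lies 2 mm behind it (env.finger_overhang is the distance from the TCP to the fingertips, in mm); z points along the fingers, y is the line along which they close (so a half turn about z gives the same grasp; the last joint's range is limited). The gripper opens to 85 mm and grips with 20 to 120 N. Pads are 22 mm wide; open, the fingers measure 114 mm over their backs; the gripper's body (76 mm by 85 mm) begins 54 mm behind the grasp point. The pads swing forward as they close: fully open they stand 13 mm farther back than shut.
Start: joints at [85.119, 14.616, 6.199, 0, -81.583, -16.306], TCP at [198.759, 512.823, 248.283] pointing down, gripper open.
Joint ranges: [-168.99, 168.99], [-69.2, 112.95], [-62.41, 85.93], [-164.36, 98.24], [-168.68, -3.75], [-174.98, 174.98]. Speed limits (degrees/s): [147.25, 147.25, 180, 180, 180, 180].

### API

Orientations are given as [roll, pitch, yaw] about the fixed x, y, z axes, in that order (R = Rz(yaw) Ry(pitch) Rx(roll)).
In Python, from rig import env gives the robot as it stands. The module is installed in compiled form; this text tells all that it offers. Calls block until the motion is done:
- env.reach(position, orientation): joint-space move of the TCP to a pose.
- env.move_l(position, frame=None, max_speed=150, force_limit=None): straight line of the TCP; frame=None keeps the orientation; max_speed is the mean speed in mm/s. With force_limit (N) it stops when the force on the tool has changed by that much, and returns True; else False.
- env.set_joints(angles): joint-space move.
- env.move_gripper(opening): finger opening in mm; the grip force is fixed at half the most; returns when the fingers have stopped.
- env.dwell(seconds).
- env.ik(position, orientation): joint angles nearest the present ones, or None.
- env.capture(name): name is "side" or "top" or "wrist"; returns a dict with "image" (480x640x3 uint8, red, green, blue), "intrinsics" (3x3 intrinsics, pixels), "k1" (the pictures are not rectified: a ray, as slopes to the right and down, at radius r is drawn at 1 + k1 r^2 times it, then the intrinsics apply), "extrinsics" (4x4, takes a point from world to camera coordinates). Camera axes: x right, y down, z forward; pixel columns grow to the right and rows downward; lengths in mm; the calibration is good to about 2 mm. A picture is of the moment at which its call begins. There is no depth.
A pose or a line that the arm cannot do raises env.IKError and nothing moves.
- env.job_done(): hands the job in; it is judged then, once.
Readings, each from a call of its own:
- env.read_clock(): time.
- env.read_q(): joint angles.
- env.read_joint_vel(): joint speeds.
- env.read_joint_efforts(): joint torques, N m.
- env.read_eef_pos(): TCP position.
- env.read_eef_rot(): TCP orientation.
- env.read_wrist_force(): force on the tool from outside, world axes, zero at the start.
- env.read_wrist_torque(): the same for the moment, N m.
- env.read_width(): finger opening in mm.
- env.read_gripper_force(): force on a finger pad.
Only numpy, scipy, OpenCV 4.12 (cv2) and the standard library are available. Lean on these libraries where they do the work, as an engineer would, in place of code of your own. Each camera call takes 0.05 s, during which the arm holds its last target. There are 200 camera calls.

### The job

Set the bright steel ring flat on the bed of the green bench gauge, midway across it between the sliding jaw and the dark anvil, and let go of it. Then, with a fingertip on the small exposed rim of the brass thumbwheel, roll the rim towards the anvil, stroke after stroke and pressing only lightly, until the jaw has pushed the ring fully home against the anvil and nips it there, so that the wheel will roll no further. Do not push the jaw itself, do not press hard on the wheel, leave the other two bushes alone, and take the hand away.

Things in the scene. Friction and masses are not known exactly. Their poses are not given: they have to be found in the camera images.
- ring: bright steel spacer ring, loose, standing flat on the bench: outer diameter 40 mm, bore 24 mm, height 30 mm, 0.13 to 0.25 kg. Origin at the centre of its underside, z up along the bore
- gauge: green bench gauge, fixed, 240 mm (its x) by 90 mm, bed 25 mm thick; origin at the centre of its underside. Its +x runs from the thumbwheel end to the anvil end. Dark flat anvil, 44 mm wide, 28 mm high, its face at x = 65 mm looking to -x; steel jaw in the middle; grey wheel housing 70 x 57 mm centred at x = -75 mm, its top 42 mm above the bed
- nest (a point): point on top of the gauge bed (25 mm above the bench), at x = 45 mm, y = 0 of the gauge: the centre of the ring's underside when the ring is fully home, touching the anvil face. Best set the ring down 5 mm short of home (towards the jaw), fingers on its two sides along the gauge's y, where there is free room; from there the jaw pushes it home
- jaw: sliding jaw, 34 mm wide, 22 mm thick, 31 mm high, red stripe; origin on the bed at the middle of its flat face, which looks to the anvil (+x of the gauge). 20 mm from the nest point when closed on a ring that is home, 30 to 35 mm at the start. Slides along the gauge's x with 3 N drag, only with the wheel; stays where left
- rim_top (a point): nominal top of the thumbwheel's rim, 75 mm above the bench, at x = -75 mm, y = 0 of the gauge. Brass knurled wheel, radius 20 mm, 12 mm wide, axle along the gauge's y, in a slot of the grey housing, nominally 8 mm proud of it. It is shimmed differently each time: the true top is up to 4.5 mm higher or lower than this point, to be found by touch
- wheel (a joint): turn of the thumbwheel, rad, grows as the rim top goes towards the anvil: about 0 when nipped, -1.3 to -0.8 at the start; 12 mm of jaw closing per rad (0.6 mm per mm of rim). Rigidly mounted: approach slowly (under 10 mm/s). A tip pressing 7 to 10 N (over 15 is too hard), drawn along the gauge's +x, carries the rim for about its own width; lift, go back, repeat. Once nipped, it stalls and the tip slips
- bush_brass: brass bush, 40 mm diameter, 26 mm high, loose on the bench, to be left alone. Origin at the centre of its underside
- bush_black: black plastic bush, 44 mm diameter, 24 mm high, loose on the bench, to be left alone. Origin at the centre of its underside
There are look-alikes about, which are no part of the job. What is shaped like the ring but pink or purple is not meant.

How it is judged:
By the outcome, as a careful person would: the job done as asked, in the order asked, and still so for the second after the job is handed in, with the robot touching nothing.
It also fails if it takes over 67 s, if anything falls off the work surface, if the arm or the gripper's body presses on something with over 40 N, if the wrist force passes 120 N, or if a joint passes its speed limit or range.

## Working session

There is one attempt and no reset: what is moved stays moved. The work goes in short steps, each a Python script; the robot and the scene stay as the last script left them, time stands still between calls to the robot, and variables do not carry over. Pictures are saved under pics/ and viewed, at most 10 in all, crops included, and the job is handed in when it is done.

```bash
mkdir -p pics; python3 - <<'E'
from rig import env
import cv2,numpy as np,pickle
d={}
for n in("top","side"):
    c=env.capture(n);d[n]=c
    cv2.imwrite(f"pics/{n}0.png",c["image"][:,:,::-1])
    print(n,c["intrinsics"].tolist(),c["k1"],np.round(c["extrinsics"],3).tolist())
pickle.dump(d,open("cap0.pkl","wb"))
print(env.finger_overhang,env.read_eef_rot(),env.read_clock(),env.read_wrist_force())
E
```

```text
top [[445.7093796233773, 0.0, 327.1481471987263], [0.0, 445.7093796233773, 242.21119724201313], [0.0, 0.0, 1.0]] -0.03794560874107762 [[-0.019, -1.0, 0.011, -85.614], [-0.997, 0.018, -0.078, 534.378], [0.077, -0.012, -0.997, 786.609], [0.0, 0.0, 0.0, 1.0]]
side [[525.5879176183516, 0.0, 323.2465431248068], [0.0, 525.5879176183516, 246.5490465534942], [0.0, 0.0, 1.0]] -0.015344709472567409 [[-0.997, -0.08, 0.013, 498.734], [-0.068, 0.74, -0.669, 165.572], [0.044, -0.668, -0.743, 791.308], [0.0, 0.0, 0.0, 1.0]]
17.0 [ 1.79898001e+02 -5.97542472e-03 -2.11898779e+01] 0.1 [-0.16670772  0.5250798   0.17876427]
```

View pics/top0.png

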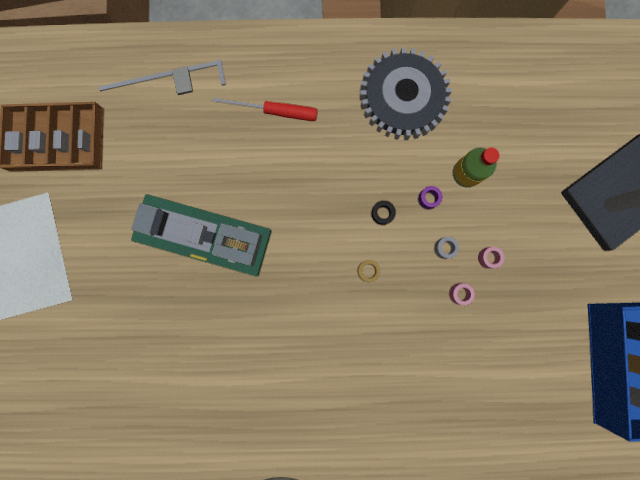

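View pics/side0.png

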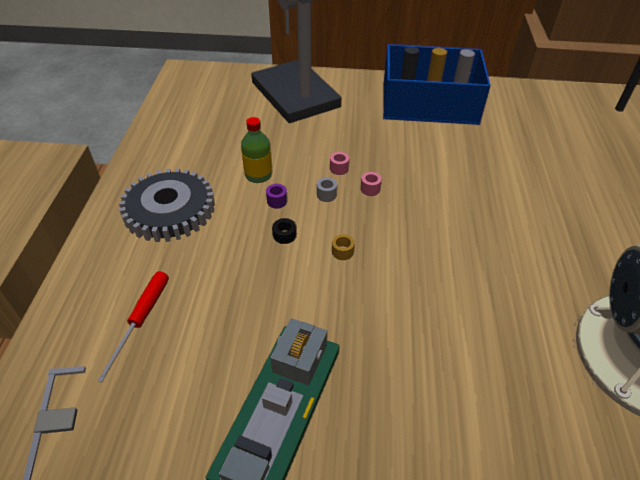

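Top view: the gauge is centred at about (202,235), with the wheel end at (238,244) and the dark anvil at (150,218). The ring-shaped candidates are grey (447,248), pink (491,257), pink (462,294), purple (431,197), black (384,212) and brass (369,271). Only the grey one at (447,248), which is (327,189) in the side view, fits "bright steel". I'll confirm it in an enlarged crop together with the gauge.

```bash
python3 - <<'E'
import cv2,numpy as np
t=cv2.imread("pics/top0.png")
a=cv2.resize(t[180:290,120:280],None,fx=5,fy=5,interpolation=cv2.INTER_CUBIC)
cv2.imwrite("pics/gauge.png",a)
b=cv2.resize(t[180:310,350:510],None,fx=4,fy=4,interpolation=cv2.INTER_CUBIC)
cv2.imwrite("pics/ring.png",b)
E
```

```text
(no output)
```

View pics/gauge.png

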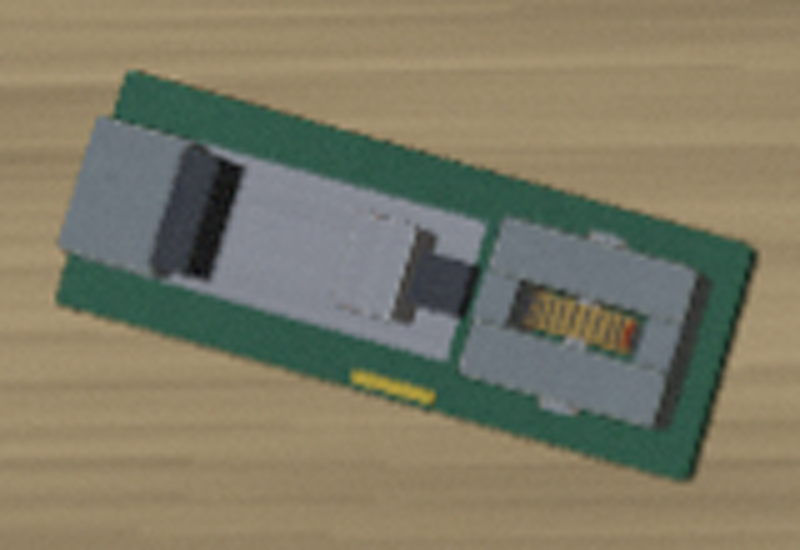

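View pics/ring.png

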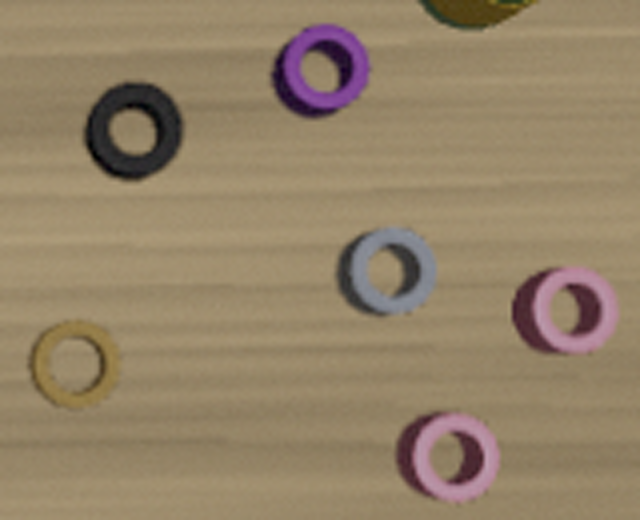

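The crop confirms it: the bright steel ring is at crop (393,270), which is top pixel (448,247). The gauge's four bed corners show clearly. Next I'll turn these pixels into positions.

```bash
cat > h.py <<'E'
import numpy as np,cv2
from rig import env
def ray(c,uv):
    K=c["intrinsics"];E=c["extrinsics"]
    p=cv2.undistortPoints(np.array([[uv]],float),K,np.array([c["k1"],0,0,0.]))[0,0]
    R=E[:3,:3];return -R.T@E[:3,3],R.T@np.array([p[0],p[1],1])
def at(c,uv,z):
    o,d=ray(c,uv);return o+d*(z-o[2])/d[2]
def proj(c,P):
    E=c["extrinsics"];r=cv2.Rodrigues(E[:3,:3])[0]
    return cv2.projectPoints(np.array(P,float).reshape(-1,3),r,E[:3,3],c["intrinsics"],np.array([c["k1"],0,0,0.]))[0][:,0]
E
python3 - <<'E'
from h import *
import pickle
d=pickle.load(open("cap0.pkl","rb"));t=d["top"];s=d["side"]
f=lambda x,y,k,ox,oy:((x+.5)/k-.5+ox,(y+.5)/k-.5+oy)
C=[at(t,f(x,y,5,120,180),25)for x,y in((127,72),(757,250),(692,480),(60,303))]
C=np.array(C)[:,:2]
m=np.array([[120,-45],[-120,-45],[-120,45],[120,45]])  # guess of y sign
# y gauge = left of +x
for mm in(m,m*[1,-1]):
    H,_=cv2.estimateAffinePartial2D(mm.astype(float),C);
    print(H.round(3).tolist(),np.hypot(*H[:,0]),np.degrees(np.arctan2(H[1,0],H[0,0])),np.abs(mm@H[:,:2].T+H[:,2]-C).max())
print(C.round(1).tolist())
# ring: top face hsv-free: use crop centre, plus side
r=at(t,f(393,270.5,4,350,180),30);print("ring",r.round(1), "side px of ring top",proj(s,[r]))
sb=cv2.resize(s["image"][165:215,300:360],None,fx=8,fy=8,interpolation=cv2.INTER_CUBIC)[:,:,::-1]
sg=cv2.resize(s["image"][300:480,200:360],None,fx=3,fy=3,interpolation=cv2.INTER_CUBIC)[:,:,::-1]
W=np.zeros((540,480+320//1,3),np.uint8);W[:,:480]=sg
W[:200*1,480:]=cv2.resize(sb,(320,267))[:200] 
cv2.imwrite("pics/side_c.png",W[:, :800])
E
```

```text
Traceback (most recent call last):
cv2.error: OpenCV(4.12.0) /io/opencv/modules/calib3d/src/ptsetreg.cpp:1108: error: (-215:Assertion failed) count >= 0 && to.checkVector(2) == count in function 'estimateAffinePartial2D'
```

```bash
python3 - <<'E'
from h import *
import pickle
d=pickle.load(open("cap0.pkl","rb"));t=d["top"];s=d["side"]
f=lambda x,y,k,ox,oy:((x+.5)/k-.5+ox,(y+.5)/k-.5+oy)
C=np.array([at(t,f(x,y,5,120,180),25)for x,y in((127,72),(757,250),(692,480),(60,303))])[:,:2].copy()
m=np.array([[120,-45],[-120,-45],[-120,45],[120,45.]])
H,_=cv2.estimateAffinePartial2D(m,C)
print(H.round(3).tolist(),np.hypot(*H[:,0]),np.degrees(np.arctan2(H[1,0],H[0,0])),np.abs(m@H[:,:2].T+H[:,2]-C).max())
g=lambda x,y,z:np.r_[H@[x,y,1],z]
r=at(t,f(393,270.5,4,350,180),30);print("ring",r.round(1))
print("nest",g(45,0,25),"rim",g(-75,0,75))
# overlay predicted points in side view
im=cv2.resize(s["image"][300:480,190:350],None,fx=3,fy=3,interpolation=cv2.INTER_CUBIC)[:,:,::-1].copy()
for p in proj(s,[g(-120,-45,25),g(-120,45,25),g(120,-45,25),g(-110,28.5,67),g(-40,28.5,67),g(-40,-28.5,67),g(-110,-28.5,67)]):
    cv2.circle(im,tuple(int(v) for v in (p-[190,300])*3+1),3,(255,0,255),1)
b=cv2.resize(s["image"][165:215,300:350],None,fx=6,fy=6,interpolation=cv2.INTER_CUBIC)[:,:,::-1].copy()
a=np.arange(0,2*np.pi,.3)
for P in proj(s,np.c_[r[0]+20*np.cos(a),r[1]+20*np.sin(a),30+0*a]): cv2.circle(b,tuple(int(v) for v in (P-[300,165])*6+2.5),2,(255,0,255),-1)
W=np.zeros((540,790,3),np.uint8);W[:,:480]=im;W[:300,480:780]=b
cv2.imwrite("pics/side_c.png",W)
E
```

```text
[[0.277, -0.954, 551.148], [0.954, 0.277, 131.963]] 0.9937648957658471 73.83364091699883 3.8030779730001996
ring [ 519.  -312.7   30. ]
nest [563.59936259 174.91450398  25.        ] rim [530.39641813  60.37825077  75.        ]
```

View pics/side_c.png

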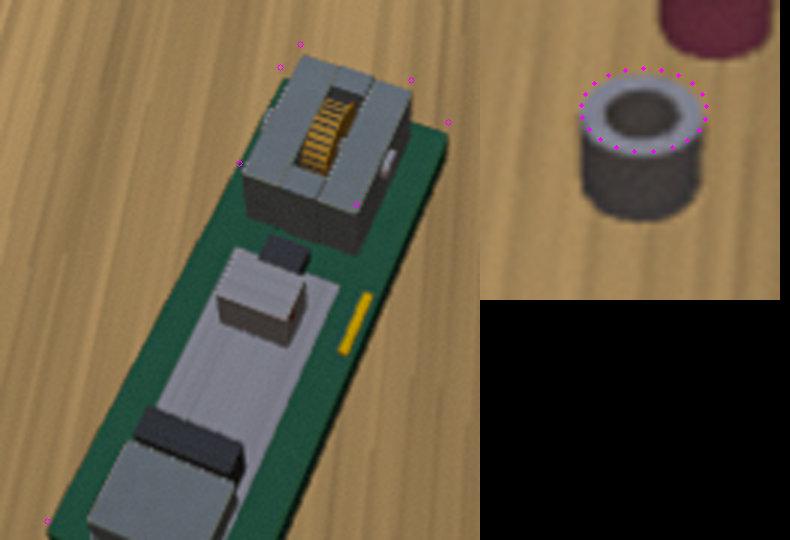

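```bash
python3 - <<'E'
from h import *
import pickle
from scipy.optimize import least_squares
from scipy.spatial.transform import Rotation as Ro
d=pickle.load(open("cap0.pkl","rb"))
f=lambda x,y,k,ox,oy:((x+.5)/k-.5+ox,(y+.5)/k-.5+oy)
T=[(120,-45,25,127,72),(-120,-45,25,757,250),(-120,45,25,692,480),(120,45,25,60,303),(-40,-28.5,67,505,217),(-110,-28.5,67,697,268),(-40,28.5,67,460,375),(-110,28.5,67,657,425)]
S=[(-120,45,25,447,130),(-110,-28.5,67,303,56),(-110,28.5,67,411,93),(-40,28.5,67,357,210),(-40,-28.5,67,245,170),(120,-45,25,50,533)]
F={"top":(np.array([t[:3] for t in T]),np.array([f(t[3],t[4],5,120,180) for t in T]),f(393,270.5,4,350,180)),
   "side":(np.array([t[:3] for t in S]),np.array([f(t[3],t[4],3,190,300) for t in S]),(326.8,183.4))}
def cam(c,v):
    c=dict(c);E=c["extrinsics"].copy();E[:3,:3]=Ro.from_rotvec(v[:3]).as_matrix()@E[:3,:3]
    E[:3,3]=Ro.from_rotvec(v[:3]).as_matrix()@E[:3,3]+v[3:];c["extrinsics"]=E;return c
def res(p,parts=False):
    R=Ro.from_euler('z',p[2]).as_matrix();o=[]
    for i,n in enumerate(F):
        v=p[5+6*i:11+6*i];c=cam(d[n],v);P,u,r=F[n]
        o.append((proj(c,P@R.T+[p[0],p[1],0])-u).ravel()/.6);o.append((proj(c,[p[3],p[4],30])-r).ravel()/.4)
        o.append(v[:3]/.002);o.append(v[3:]/1.5)
    return o if parts else np.concatenate(o)
s=least_squares(res,np.r_[551,132,np.radians(73.8),519,-312.7,np.zeros(12)])
p=s.x;print(p[:5],np.degrees(p[2]));sd=np.sqrt(np.diag(np.linalg.inv(s.jac.T@s.jac)));print("sd",sd[:5])
for o in res(p,True):print(np.round(o,1))
pickle.dump((p[:5],{n:cam(d[n],p[5+6*i:11+6*i])["extrinsics"] for i,n in enumerate(F)}),open("fit.pkl","wb"))
R=Ro.from_euler('z',p[2]).as_matrix()
for q in((40,0,25),(-75,0,75)):print(R@q+[p[0],p[1],0])
yaw=np.degrees(p[2])
for Y in(yaw,yaw-180):
  for q in([p[3],p[4],20],[p[3],p[4],120],R@[40,0,150]+[p[0],p[1],0],R@[-75,0,120]+[p[0],p[1],0]):print(Y,env.ik(list(q),[180,0,Y]))
print(env.read_clock())
E
```

```text
[ 550.10720468  134.81688614    1.28805769  519.08563821 -312.72061012] 73.80026925095206
sd [1.51889026 1.47216719 0.00299548 1.73381341 1.8665028 ]
[-0.1 -0.1 -0.  -2.5 -1.   0.9 -1.8  1.7  0.4 -0.8  1.6 -0.1 -0.1 -0.3
 -0.3  1. ]
[0.7 0.1]
[0.  0.6 0.4]
[0.1 0.  1.7]
[ 2.2 -0.1 -0.5 -2.4  1.6 -2.6  0.9  1.9 -2.3  1.2 -1.4  0. ]
[-0.2  1.1]
[-0.1 -0.2 -0.4]
[0.1 1.  1. ]
[561.26666841 173.22868601  25.        ]
[529.18321018  62.79476139  75.        ]
73.80026925095206 None
73.80026925095206 None
73.80026925095206 [ 32.39192182  21.44283505   1.33982366   0.         -69.89698861
 131.40834743]
73.80026925095206 [ 23.60952506  17.0220799   -9.82236646   0.         -63.15555364
 140.19074419]
-106.19973074904794 [-16.30594848  30.02573167  -5.68115874   0.         -54.2931096
   0.10621773]
-106.19973074904794 [-16.30594848  24.62875787   1.65587792   0.         -67.02712006
   0.10621773]
-106.19973074904794 [ 32.39192182  21.44283505   1.33982366   0.         -69.89698861
 -48.59165257]
-106.19973074904794 [ 23.60952506  17.0220799   -9.82236646   0.         -63.15555364
 -39.80925581]
0.1
```

```bash
python3 - <<'E'
from h import *
import pickle
p,_=pickle.load(open("fit.pkl","rb"))
yaw=np.degrees(p[2])-180
env.reach([float(p[0]),float(p[1]),260],[180,0,yaw]);env.dwell(.2)
a=env.capture("wrist");print(env.read_clock())
env.reach([float(p[3]),float(p[4]),160],[180,0,yaw]);env.move_gripper(64);env.dwell(.1)
b=env.capture("wrist");print(env.read_clock(),env.read_wrist_force())
pickle.dump((a,b),open("wr.pkl","wb"))
for c in(a,b):print(c["intrinsics"].tolist(),c["k1"],c["extrinsics"].round(3).tolist())
im=np.hstack([a["image"],b["image"]])[:,:,::-1]
print(proj(a,[[p[0]+x*np.cos(p[2])-y*np.sin(p[2]),p[1]+x*np.sin(p[2])+y*np.cos(p[2]),z] for x,y,z in((120,45,25),(120,-45,25),(-120,45,25),(-40,28.5,67),(-40,-28.5,67),(-110,28.5,67),(65,22,53),(65,-22,53))]).round(1).tolist())
print(proj(b,[[p[3],p[4],30]]))
cv2.imwrite("pics/wa.png",a["image"][:,:,::-1]);cv2.imwrite("pics/wb.png",b["image"][:,:,::-1])
E
```

```text
2.2167
4.4 [-0.08826481  0.17697535 -0.28079104]
[[391.24527265590365, 0.0, 327.19731336681986], [0.0, 391.24527265590365, 242.85585702003473], [0.0, 0.0, 1.0]] 0.022157745956563925 [[-0.961, 0.278, 0.001, 490.383], [0.266, 0.918, 0.295, -312.535], [0.081, 0.284, -0.955, 308.245], [0.0, 0.0, 0.0, 1.0]]
[[391.24527265590365, 0.0, 327.19731336681986], [0.0, 391.24527265590365, 242.85585702003473], [0.0, 0.0, 1.0]] 0.022157745956563925 [[-0.96, 0.279, 0.001, 585.829], [0.267, 0.917, 0.295, 135.756], [0.082, 0.284, -0.955, 342.262], [0.0, 0.0, 0.0, 1.0]]
[[370.4, 320.3], [282.9, 320.2], [380.1, 65.6], [362.1, 167.3], [291.3, 167.3], [364.7, 72.6], [350.6, 281.3], [302.7, 281.3]]
[[327.33576203 237.53303403]]
```

View pics/wa.png

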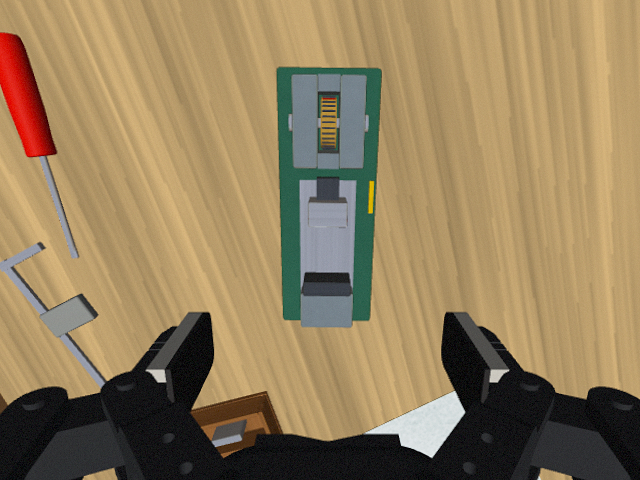

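View pics/wb.png

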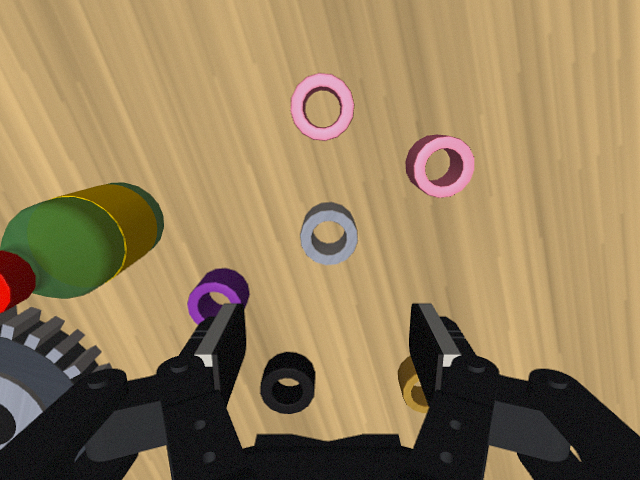

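Wrist view A: the gauge's bed corners at (370,320), (284,320) and (381,68) lie within about 1 px of my fit. Wrist view B: the steel ring is at (329,236) between the fingers, against a predicted (327,237.5), with clear room on both sides. Grasp and place next.

```bash
python3 - <<'E'
from h import *
import pickle
p,_=pickle.load(open("fit.pkl","rb"))
th=p[2];yaw=np.degrees(th)-180;c,s=np.cos(th),np.sin(th)
g=lambda x,y,z:[p[0]+x*c-y*s,p[1]+x*s+y*c,z]
env.move_l([p[3],p[4],45],max_speed=120);print(env.move_l([p[3],p[4],20],max_speed=50,force_limit=8))
env.move_gripper(30);print(env.read_width(),env.read_gripper_force(),env.read_eef_pos(),env.read_clock())
env.move_l([p[3],p[4],150],max_speed=150)
env.reach(g(40,.5,150),[180,0,yaw]);env.move_l(g(40,.5,60),max_speed=110)
print(env.read_width(),env.read_clock())
env.dwell(.1);w=env.capture("wrist");t=env.capture("top")
pickle.dump((w,t),open("pre.pkl","wb"))
im=cv2.resize(t["image"][180:290,120:280],None,fx=3,fy=3,interpolation=cv2.INTER_CUBIC)
W=np.zeros((600,800,3),np.uint8);W[:400,:400]=w["image"][80:480,120:520];W[:330,400:]=cv2.resize(im,(400,275))[:275] if 0 else np.pad(cv2.resize(im,(400,275)),((0,55),(0,0),(0,0)))
cv2.imwrite("pics/pre.png",W[:400,:,::-1])
E
```

```text
False
37.900039437040775 60.645858496427536 [ 519.52496523 -312.90961922   20.74238665] 6.5083
38.28422939716278 10.2667
```

View pics/pre.png

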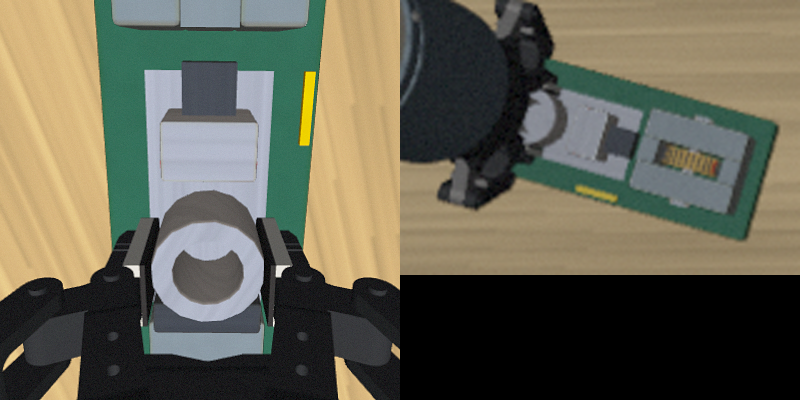

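The ring is held upright and centred on the bed strip: its centre is at column 208 and the strip's at 209. I'll check the along-gauge offset numerically, then lower it.

```bash
python3 - <<'E'
from h import *
import pickle
p,_=pickle.load(open("fit.pkl","rb"));w,t=pickle.load(open("pre.pkl","rb"))
th=p[2];c,s=np.cos(th),np.sin(th)
def ing(P):d=P[:2]-p[:2];return (d@[c,s]).round(1),(d@[-s,c]).round(1)
z=env.read_eef_pos()[2];print("tcp",ing(env.read_eef_pos()),z)
print("ring top near edge",ing(at(w,(328,400),z+9.5)),"centre",ing(at(w,(328,351.5),z+9.5)),"bore c",ing(at(w,(328,351.5),z+9.5)))
print("bed strip end(jaw side) / jaw front top edge",ing(at(w,(329,261),56)),"jaw back top", ing(at(w,(329,190),56)))
print("housing front edge bottom row108 ",ing(at(w,(328,103),67)), "runway edges",ing(at(w,(273,240),25)),ing(at(w,(388,240),25)))
E
```

```text
tcp (np.float64(40.3), np.float64(0.2)) 60.727089375798904
ring top near edge (np.float64(59.6), np.float64(0.1)) centre (np.float64(39.9), np.float64(0.1)) bore c (np.float64(39.9), np.float64(0.1))
bed strip end(jaw side) / jaw front top edge (np.float64(12.1), np.float64(0.5)) jaw back top (np.float64(-13.3), np.float64(0.5))
housing front edge bottom row108  (np.float64(-40.4), np.float64(0.1)) runway edges (np.float64(13.7), np.float64(-23.6)) (np.float64(13.7), np.float64(26.2))
```

```bash
python3 - <<'E'
from h import *
import pickle
p,_=pickle.load(open("fit.pkl","rb"));th=p[2];c,s=np.cos(th),np.sin(th)
g=lambda x,y,z:[p[0]+x*c-y*s,p[1]+x*s+y*c,z]
print(env.move_l(g(40,.7,47.5),max_speed=40,force_limit=6))
print(env.move_l(g(40,.7,43.5),max_speed=8,force_limit=3),env.read_eef_pos(),env.read_wrist_force())
env.move_gripper(62)
P=env.read_eef_pos();env.move_l(g(40,.7,110),max_speed=120)
yaw=np.degrees(th)-180
env.reach(g(-84,.5,125),[180,0,yaw]);env.move_gripper(0)
print(env.read_clock(),env.read_width(),env.read_wrist_force())
w=env.capture("wrist");t=env.capture("top");pickle.dump((w,t),open("post.pkl","wb"))
W=np.zeros((480,800,3),np.uint8);W[:,:400]=w["image"][:,120:520];W[:400,400:]=cv2.resize(t["image"][180:290,120:230],(400,400),interpolation=cv2.INTER_CUBIC)
cv2.imwrite("pics/post.png",W[:,:,::-1])
E
```

```text
False
True [560.81482937 173.51326823  45.73107508] [-0.05247805 -0.33681677  5.79935464]
13.525 0.18678131004964657 [ 0.31725252 -0.18732296  0.01724746]
```

View pics/post.png

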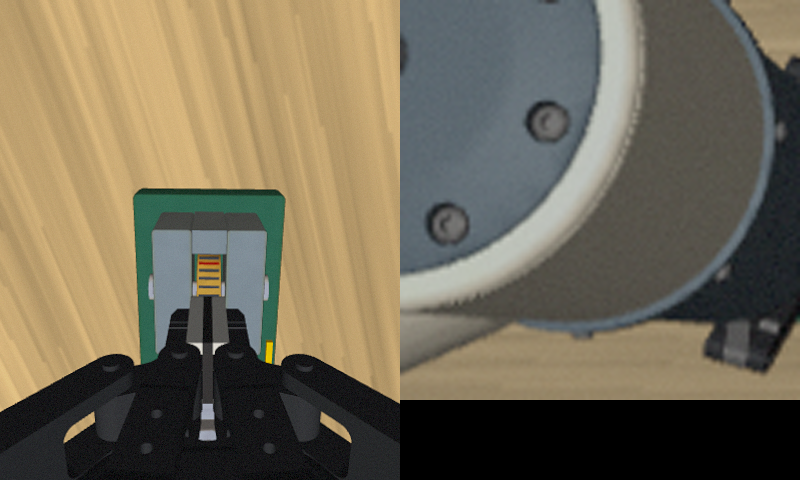

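The ring touched down at the expected height and the closed fingertips are over the wheel (both at column 208). The hand hides the ring from the top camera, so I'll check it after stroking. First stroke, by force feedback.

```bash
cat > stroke.py <<'E'
from h import *
import pickle
p,_=pickle.load(open("fit.pkl","rb"));th=p[2];c,s=np.cos(th),np.sin(th)
g=lambda x,y,z:[p[0]+x*c-y*s,p[1]+x*s+y*c,z]
X0=-75;Y0=.5
def F():
    f=np.mean([env.read_wrist_force() for _ in range(3)],0);return f[2],f[:2]@[c,s]
def stroke(ztop,a=-9,b=9,step=2,want=8.5,speed=20,k=0.04):
    """touch at a, drag to b, hold about `want` N; returns TCP z of contact and log"""
    env.move_l(g(X0+a,Y0,ztop),max_speed=60);env.dwell(.15);f0=F()[0]
    hit=env.move_l(g(X0+a,Y0,86),max_speed=8,force_limit=4)
    z=zc=env.read_eef_pos()[2];log=[("touch",hit,round(zc,2),round(F()[0]-f0,1))]
    if not hit: return None,log
    for _ in range(8):
        f=F()[0]-f0
        if f>want-1.2: break
        z-=min(.3,k*(want-f));env.move_l(g(X0+a,Y0,z),max_speed=6)
    log.append(("pressed",round(z,2),round(F()[0]-f0,1)))
    for x in np.arange(a+step,b+.01,step):
        z-=np.clip(k*(want-(F()[0]-f0)),-.3,.15)
        env.move_l(g(X0+x,Y0,z),max_speed=speed)
        f,t=F();log.append((int(x),round(z,2),round(f-f0,1),round(t,1)))
        if f-f0>13: break
    P=env.read_eef_pos();env.move_l([P[0],P[1],zc+6],max_speed=60)
    return zc,log
E
python3 - <<'E'
from stroke import *
zc,l=stroke(98);print(*l,sep="\n");print(zc,env.read_clock())
E
```

```text
('touch', True, np.float64(93.83), np.float64(3.6))
('pressed', np.float64(93.22), np.float64(7.6))
(-7, np.float64(93.18), np.float64(8.0), np.float64(-2.0))
(-5, np.float64(93.17), np.float64(8.6), np.float64(-1.3))
(-3, np.float64(93.17), np.float64(8.8), np.float64(-2.7))
(-1, np.float64(93.18), np.float64(9.0), np.float64(-0.6))
(1, np.float64(93.2), np.float64(8.6), np.float64(-2.7))
(3, np.float64(93.21), np.float64(7.8), np.float64(-1.3))
(5, np.float64(93.18), np.float64(8.1), np.float64(-0.9))
(7, np.float64(93.17), np.float64(8.2), np.float64(-2.0))
(9, np.float64(93.15), np.float64(8.0), np.float64(-2.3))
93.82980859007739 18.65
```

```bash
python3 - <<'E'
from stroke import *
for i in range(2):
    zc,l=stroke(96);print(*[tuple(float(v) for v in e if not isinstance(e,str) ) if 0 else e for e in l[1:]],sep="\n");print(zc,env.read_clock())
P=env.read_eef_pos();env.move_l([P[0],P[1],130],max_speed=120)
env.reach(g(-150,0,200),[180,0,float(np.degrees(th)-180)]);env.dwell(.2)
t=env.capture("top");w=env.capture("wrist");sd=env.capture("side");pickle.dump((w,t,sd),open("chk.pkl","wb"))
print(env.read_clock())
W=np.zeros((500,800,3),np.uint8);W[:300,:400]=cv2.resize(t["image"][190:265,125:225],(400,300),interpolation=cv2.INTER_CUBIC)
W[:400,400:]=cv2.resize(sd["image"][340:480,200:340],(400,400),interpolation=cv2.INTER_CUBIC)
cv2.imwrite("pics/chk.png",W[:400,:,::-1])
E
```

```text
('pressed', np.float64(93.06), np.float64(7.6))
(-7, np.float64(93.03), np.float64(8.8), np.float64(-1.8))
(-5, np.float64(93.04), np.float64(9.4), np.float64(-2.5))
(-3, np.float64(93.07), np.float64(8.9), np.float64(-5.2))
(-1, np.float64(93.09), np.float64(9.1), np.float64(-4.5))
(1, np.float64(93.12), np.float64(9.1), np.float64(-6.7))
(3, np.float64(93.14), np.float64(9.0), np.float64(-5.0))
(5, np.float64(93.16), np.float64(8.0), np.float64(-5.0))
(7, np.float64(93.14), np.float64(7.9), np.float64(-5.2))
(9, np.float64(93.11), np.float64(8.5), np.float64(-5.1))
93.82996020054941 23.8333
('pressed', np.float64(93.14), np.float64(7.3))
(-7, np.float64(93.09), np.float64(7.9), np.float64(-4.4))
(-5, np.float64(93.07), np.float64(8.5), np.float64(-6.3))
(-3, np.float64(93.07), np.float64(8.5), np.float64(-5.5))
(-1, np.float64(93.07), np.float64(7.2), np.float64(-5.6))
(1, np.float64(93.02), np.float64(8.2), np.float64(-6.0))
(3, np.float64(93.0), np.float64(7.9), np.float64(-5.3))
(5, np.float64(92.98), np.float64(8.8), np.float64(-5.2))
(7, np.float64(92.99), np.float64(9.4), np.float64(-5.3))
(9, np.float64(93.03), np.float64(8.2), np.float64(-4.6))
93.8153244241937 28.5
29.7583
```

View pics/chk.png

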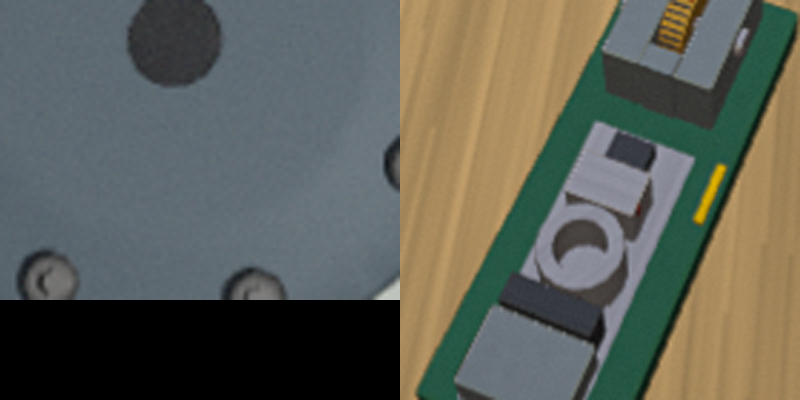

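Side view: the jaw at (608,190), ring at (582,248) and anvil at (552,305) are in line and touching. The whole third stroke slipped at a steady 5 N or so, so the wheel has stalled. I'll check the ring's position numerically, then hand in.

```bash
python3 - <<'E'
from stroke import *
_,Ex=pickle.load(open("fit.pkl","rb"));w,t,sd=pickle.load(open("chk.pkl","rb"));sd["extrinsics"]=Ex["side"]
P=at(sd,(263.5,426.6),55);d=P[:2]-p[:2];x=d@[c,s];y=d@[-s,c];print("ring x,y in gauge",x,y)
if abs(x-45)<3.5 and abs(y)<4:
    env.dwell(.3);print(env.read_wrist_force(),env.read_clock());print(env.job_done())
E
```

```text
ring x,y in gauge 46.67861855121716 1.5018375938353739
[ 0.63415867 -0.02519365 -0.20853323] 30.0583
the job is handed in; nothing more can be done
None
```

The ring is nipped between jaw and anvil, measured within about 2 mm of the nest; the wheel stalled with the tip slipping at 7 to 9.5 N, and the job was handed in at 30 s with the hand clear.

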